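# Firm up a rocking balance plate

## Robot

A 6-joint arm with a two-finger parallel gripper is mounted at the origin on the work surface. World frame = base frame: x ahead of the robot, y to its left, z up, the work surface at z = 0. Lengths are in m, angles in rad, forces in N, time in s.
With the tool pointing down it reaches from about 0.425 to 0.95 m from the base axis. Payload 3.5 kg.
Tool frame: the origin (TCP) lies at the very end of the fingers, on their centre line; the grasp point (between the pads) lies 19 mm behind it; z points along the fingers, y is the direction in which the jaws open and shut (so a half turn about z gives the same grasp; the last joint's range is limited). The gripper opens to 85 mm and grips with 20 to 120 N. Pads are 22 mm wide; open, the fingers measure 114 mm over their backs; the gripper's body (76 mm by 85 mm) begins 54 mm behind the grasp point. The pads swing forward as they close: fully open they stand 13 mm farther back than shut.
Start: joints at [-1.274, 0.286, 1.577, -0, 1.279, -0.15], TCP at [0.292, -0.609, 0.231] pointing down, gripper open.
Joint ranges: [-2.77, 2.77], [-0.9, 2.22], [0.21, 2.48], [-1.53, 4.67], [0.24, 2.81], [-2.84, 2.84]. Speed limits (rad/s): [2.79, 2.79, 3.14, 3.14, 3.14, 3.14].

## Interface

Orientations are given as a unit quaternion [w, x, y, z].
In Python, from cell import ctrl, eyes gives the robot as it stands. The module is installed in compiled form; this text tells all that it offers.
- The arm moves only by the shell command python3 -m inch 'ROWS' [OPENING]. ROWS is JSON, a list of rows, each a list of 2 entries, a list of its own where there are three numbers: the shift along the tool's x, y, z in cm, then the turn about the tool's z in degrees. A call has 1 to 20 rows; each row shifts and turns the pose as measured when the row begins, along the tool's axes as they then stand; what a row does not reach is not made up. A row lasts 1/12 s, in which the tool goes at most 41.7 mm and 7.16 degrees, less where a joint would pass 70% of its speed; a pose out of reach is approached as far as the arm can. A call with a gripper value outside its range is refused whole. OPENING is the closure, from 0 (fully open) to 1 (shut), set as the call begins (- or left out, the last holds). The fingers move at their own pace and stop on an object; the grip force is fixed at half the most. Time passes only in rows, so rows that do not move let the fingers close. It gives the time, the measured TCP pose, the force and the opening at its end, in the units of the state.
- ctrl.state(): the state, without advancing time (a new reading comes with each control period).
- eyes.capture(name): name is "scene" or "top"; returns a dict with "pixels" (384x512x3 uint8, red, green, blue), "K" (3x3 intrinsics, pixels), "k1" (the pictures are not rectified: a ray, as slopes to the right and down, at radius r is drawn at 1 + k1 r^2 times it, then the intrinsics apply), "T" (4x4, takes a point from camera to world coordinates). Camera axes: x right, y down, z forward; pixel columns grow to the right and rows downward; lengths in m; the calibration is good to about 2 mm. A picture is of the moment at which its call begins. There is no depth.
- ctrl.hand_in(): hands the job in, once; it reports no verdict.
The state is a dict: "time": time; "joint_pos": joint angles; "qd": joint speeds; "joint_efforts": joint torques, N m; "eef_pos": TCP position; "eef_rot": TCP orientation; "force": force on the tool from outside, world axes, zero at the start; "torque": the same for the moment, N m; "gripper_width": finger opening in m.
Only numpy, scipy, OpenCV 4.12 (cv2) and the standard library are available. Lean on these libraries where they do the work, as an engineer would, in place of code of your own. Each camera call takes 0.05 s, during which the arm holds its last target. There are 200 camera calls.

## Task

The granite plate under the laboratory balance rocks: one of its four hidden feet has gone soft. Press down on the plate's corners until you find the one that gives, push that corner's orange shim in until its upright tab lies flat against the plate's edge, then press the same corner again, as firmly as before, to show that it no longer gives. Leave the other three shims where they are, and do not lift or shift the plate, the balance with its weight, the bottle or the slide box.

Things in the scene. Friction and masses are not known exactly. Their poses are not given: they have to be found in the camera images.
- base: grey steel sheet fixed to the bench, 230 x 370 x 4 mm (x, y, z), origin at the centre of its underside, on the bench; at yaw 0 its x points away from the robot and its y to the left. Beside each shim it carries two aluminium guide strips, 5 mm wide, 10 mm above the bench
- plate: dark granite plate, 210 x 290 x 18 mm, 3 kg, loose on four rubber feet; axes as base, origin at the centre of its underside, 16 mm above the bench (top at 34 mm). Three corners are solid; the one over the soft foot holds up to about 2 N, then sinks: 2.5 mm at 5 N, fully down (5 mm, hard stop) at 6 to 7 N; it comes back when let go. With its shim home it gives only 0.6 mm
- corner_near_left (a point): where to press that corner (nearer the robot, left): a point on the plate's top right over a foot, 27 mm in from the plate's end in x and 25 mm in from its left or right edge
- corner_near_right (a point): where to press that corner (nearer the robot, right): a point on the plate's top right over a foot, 27 mm in from the plate's end in x and 25 mm in from its left or right edge
- corner_far_left (a point): where to press that corner (farther from the robot, left): a point on the plate's top right over a foot, 27 mm in from the plate's end in x and 25 mm in from its left or right edge
- corner_far_right (a point): where to press that corner (farther from the robot, right): a point on the plate's top right over a foot, 27 mm in from the plate's end in x and 25 mm in from its left or right edge
- shim_near_left: orange slotted shim there, in line with the foot; slides along base y only. Upright tab 48 mm wide, 5 thick, its top 31 mm above the bench; origin at the bottom centre of its outer face, 4 mm above the bench. Starts 176 to 181 mm from the base's centre line, clear of the plate; goes in along -y to a hard stop at 151 mm, tab at the plate's edge (1 mm gap). Prongs 11.4 mm thick, 0.6 below the plate. Friction about 3 N; stays where left
- shim_near_right: orange slotted shim there, in line with the foot; slides along base y only. Upright tab 48 mm wide, 5 thick, its top 31 mm above the bench; origin at the bottom centre of its outer face, 4 mm above the bench. Starts 176 to 181 mm from the base's centre line, clear of the plate; goes in along +y to a hard stop at 151 mm, tab at the plate's edge (1 mm gap). Prongs 11.4 mm thick, 0.6 below the plate. Friction about 3 N; stays where left
- shim_far_left: orange slotted shim there, in line with the foot; slides along base y only. Upright tab 48 mm wide, 5 thick, its top 31 mm above the bench; origin at the bottom centre of its outer face, 4 mm above the bench. Starts 176 to 181 mm from the base's centre line, clear of the plate; goes in along -y to a hard stop at 151 mm, tab at the plate's edge (1 mm gap). Prongs 11.4 mm thick, 0.6 below the plate. Friction about 3 N; stays where left
- shim_far_right: orange slotted shim there, in line with the foot; slides along base y only. Upright tab 48 mm wide, 5 thick, its top 31 mm above the bench; origin at the bottom centre of its outer face, 4 mm above the bench. Starts 176 to 181 mm from the base's centre line, clear of the plate; goes in along +y to a hard stop at 151 mm, tab at the plate's edge (1 mm gap). Prongs 11.4 mm thick, 0.6 below the plate. Friction about 3 N; stays where left
- balance: white compact laboratory balance, 186 x 130 mm, 54 mm high with its steel pan, about 1 kg, loose, standing in the middle of the plate, origin at the centre of its underside; leave it alone
- weight: brass calibration weight, 32 mm across, 43 mm high, 200 g, standing on the balance's pan (its top about 131 mm above the bench), origin at the centre of its underside; leave it alone
- bottle: small amber glass bottle with black cap, 36 mm across, 85 mm high, loose on the bench to the left, origin at the centre of its underside; leave it alone
- slide_box: blue plastic box for microscope slides, 98 x 84 x 26 mm, loose on the bench to the right, origin at the centre of its underside; leave it alone

How it is judged:
On the way, in this order (a step that is already met when the one before it is completed fails the run):
1. the corner that gives is found: pressed with the fingers, it sinks by more than 2.5 mm (contact force between the fingers and plate above 1 N and height (world z) of any of corner_near_left, corner_near_right, corner_far_left, corner_far_right below 0.0315 m), for 0.06 s.
2. a shim is pushed home (tab within 2.5 mm of its stop at the plate's edge), the other shims not moved by 4 mm (((y of shim_near_left in the frame of base below 0.1535 m and distance of each of shim_near_right, shim_far_left, shim_far_right from where it was at the start of the episode below 0.004 m) or (y of shim_near_right in the frame of base above -0.1535 m and distance of each of shim_near_left, shim_far_left, shim_far_right from where it was at the start of the episode below 0.004 m) or (y of shim_far_left in the frame of base below 0.1535 m and distance of each of shim_near_left, shim_near_right, shim_far_right from where it was at the start of the episode below 0.004 m) or (y of shim_far_right in the frame of base above -0.1535 m and distance of each of shim_near_left, shim_near_right, shim_far_left from where it was at the start of the episode below 0.004 m))), for 0.1 s.
3. the plate is pressed again with more than 3 N; the shim just set carries it (more than 0.5 N; it can only at the corner that gave) and no corner sinks by 2 mm (contact force between the fingers and plate above 3 N and (((y of shim_near_left in the frame of base below 0.1535 m and distance of each of shim_near_right, shim_far_left, shim_far_right from where it was at the start of the episode below 0.004 m) and contact force between shim_near_left and plate above 0.5 N) or ((y of shim_near_right in the frame of base above -0.1535 m and distance of each of shim_near_left, shim_far_left, shim_far_right from where it was at the start of the episode below 0.004 m) and contact force between shim_near_right and plate above 0.5 N) or ((y of shim_far_left in the frame of base below 0.1535 m and distance of each of shim_near_left, shim_near_right, shim_far_right from where it was at the start of the episode below 0.004 m) and contact force between shim_far_left and plate above 0.5 N) or ((y of shim_far_right in the frame of base above -0.1535 m and distance of each of shim_near_left, shim_near_right, shim_far_left from where it was at the start of the episode below 0.004 m) and contact force between shim_far_right and plate above 0.5 N)) and height (world z) of each of corner_near_left, corner_near_right, corner_far_left, corner_far_right above 0.032 m), for 0.06 s.
At the end, for the whole second after the job is handed in: One shim, that of the corner that gave, is home (tab within 2.5 mm of its stop at the plate's edge), the others within 4 mm of their start, the plate's corners level within 2 mm, and plate (10 mm), balance (12), weight (14), bottle and slide box (20 mm) where they were, at rest (((y of shim_near_left in the frame of base below 0.1535 m and distance of each of shim_near_right, shim_far_left, shim_far_right from where it was at the start of the episode below 0.004 m) or (y of shim_near_right in the frame of base above -0.1535 m and distance of each of shim_near_left, shim_far_left, shim_far_right from where it was at the start of the episode below 0.004 m) or (y of shim_far_left in the frame of base below 0.1535 m and distance of each of shim_near_left, shim_near_right, shim_far_right from where it was at the start of the episode below 0.004 m) or (y of shim_far_right in the frame of base above -0.1535 m and distance of each of shim_near_left, shim_near_right, shim_far_left from where it was at the start of the episode below 0.004 m)) and height (world z) of corner_near_left between 0.032 and 0.036 m and height (world z) of corner_near_right between 0.032 and 0.036 m and height (world z) of corner_far_left between 0.032 and 0.036 m and height (world z) of corner_far_right between 0.032 and 0.036 m and linear speed of each of plate, balance below 0.01 m/s and distance of plate from where it was at the start of the episode below 0.01 m and distance of balance from where it was at the start of the episode below 0.012 m and distance of weight from where it was at the start of the episode below 0.014 m and distance of each of bottle, slide_box from where it was at the start of the episode below 0.02 m); the robot touches nothing.
It fails at once if a second shim is pushed or pulled (two shims moved by 4 mm) (distance of each of shim_near_right, shim_near_left from where it was at the start of the episode above 0.004 m or distance of each of shim_far_left, shim_near_left from where it was at the start of the episode above 0.004 m or distance of each of shim_far_left, shim_near_right from where it was at the start of the episode above 0.004 m or distance of each of shim_far_right, shim_near_left from where it was at the start of the episode above 0.004 m or distance of each of shim_far_right, shim_near_right from where it was at the start of the episode above 0.004 m or distance of each of shim_far_right, shim_far_left from where it was at the start of the episode above 0.004 m).
It fails at once if the plate is lifted (a corner more than 9 mm up) or shifted by 10 mm (height (world z) of any of corner_near_left, corner_near_right, corner_far_left, corner_far_right above 0.043 m or distance of plate from where it was at the start of the episode above 0.01 m).
It fails at once if the balance, its weight, the bottle or the slide box is carried or disturbed (distance of balance from where it was at the start of the episode above 0.012 m or distance of weight from where it was at the start of the episode above 0.014 m or distance of any of bottle, slide_box from where it was at the start of the episode above 0.02 m).
It also fails if it takes over 67 s, if anything falls off the work surface, if the arm or the gripper's body presses on something with over 40 N, if the wrist force passes 120 N, or if a joint passes its speed limit or range.

## Working session

There is one attempt and no reset: what is moved stays moved. The work goes in short steps, Python scripts to look and compute and a shell command to move; the robot and the scene stay as the last step left them, time stands still between calls to the robot, and variables do not carry over. Pictures are saved under pics/ and viewed, about 8 in all and at most 12, crops included, and the job is handed in when it is done.

```bash
mkdir -p pics; cat > h.py <<'E'
import numpy as np, cv2
from cell import ctrl, eyes
def cap(n,save=None):
    c=eyes.capture(n)
    if save: cv2.imwrite('pics/'+save,cv2.cvtColor(c['pixels'],cv2.COLOR_RGB2BGR))
    return c
def ray(c,u,v):
    K=c['K'];p=np.array([(u-K[0,2])/K[0,0],(v-K[1,2])/K[1,1]]);q=p.copy()
    for _ in range(20): q=p/(1+c['k1']*(q@q))
    T=c['T'];return T[:3,3],T[:3,:3]@np.array([q[0],q[1],1])
def on(c,u,v,z):
    o,d=ray(c,u,v);return (o+d*(z-o[2])/d[2])[:2]
def proj(c,P):
    T=c['T'];x=T[:3,:3].T@(np.array(P)-T[:3,3]);q=x[:2]/x[2];q=q*(1+c['k1']*(q@q))
    return c['K'][:2,:2]@q+c['K'][:2,2]
E
python3 - <<'E'
from h import *
for n in('top','scene'):
    c=cap(n,n+'0.png');print(n,c['K'],c['k1'],c['T'].round(3))
s=ctrl.state();print({k:np.round(v,4) for k,v in s.items()})
E
```

```text
top [[359.37077109   0.         262.92033159]
 [  0.         359.37077109 191.53877619]
 [  0.           0.           1.        ]] -0.10760705910231592 [[-0.025 -0.988  0.154  0.396]
 [-1.     0.026  0.006 -0.025]
 [-0.01  -0.154 -0.988  1.186]
 [ 0.     0.     0.     1.   ]]
scene [[429.34255507   0.         259.76100684]
 [  0.         429.34255507 189.09058471]
 [  0.           0.           1.        ]] 0.025543339316522945 [[-0.788  0.424 -0.448  1.115]
 [ 0.616  0.53  -0.583  0.721]
 [-0.01  -0.735 -0.678  0.939]
 [ 0.     0.     0.     1.   ]]
{'time': np.float64(0.1), 'joint_pos': array([-1.274 ,  0.2871,  1.578 ,  0.    ,  1.2786, -0.15  ]), 'qd': array([ 0.0008, -0.0013, -0.0049,  0.0002, -0.0026, -0.0007]), 'joint_efforts': array([-1.30000e-03, -4.07296e+01, -2.93698e+01, -2.00000e-04,
        3.50000e-03, -0.00000e+00]), 'eef_pos': array([ 0.2915, -0.6081,  0.2301]), 'eef_rot': array([-1.100e-03,  9.751e-01,  2.215e-01, -1.000e-04]), 'force': array([-0.4127, -0.4106,  0.4017]), 'torque': array([-0.0045, -0.0307,  0.0562]), 'gripper_width': np.float64(0.0852)}
```

View pics/top0.png

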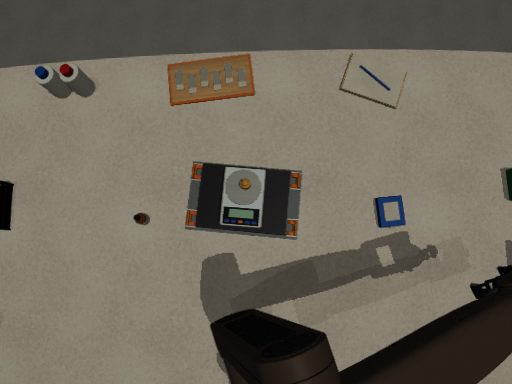

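View pics/scene0.png

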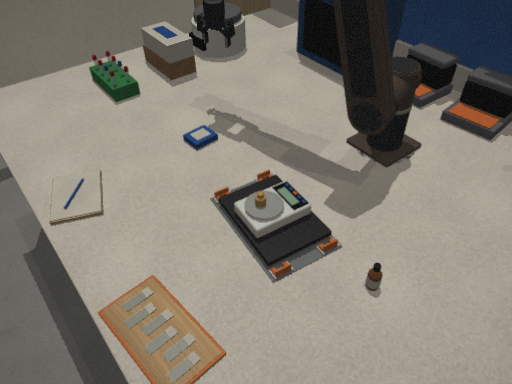

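```bash
python3 - <<'E'
from h import *
c=cap('top');hsv=cv2.cvtColor(c['pixels'],cv2.COLOR_RGB2HSV)
m=cv2.inRange(hsv,(3,120,90),(22,255,255))
n,l,s,ce=cv2.connectedComponentsWithStats(m)
for i in range(1,n):
    if s[i,4]>30:
        cn=cv2.findContours((l==i).astype(np.uint8),0,2)[0][0]
        print(s[i],ce[i].round(1),'z31',on(c,*ce[i],.031).round(4), cv2.minAreaRect(cn))
g=cv2.inRange(hsv,(0,0,0),(179,255,75))
n,l,s,ce=cv2.connectedComponentsWithStats(g)
for i in range(1,n):
    if s[i,4]>400: print('dark',s[i],ce[i].round(1))
E
```

```text
[ 168   54   87   52 2471] [210.6  79.4] z31 [0.9745 0.1541] ((209.8209686279297, 79.1572036743164), (41.49940490722656, 85.24559020996094), 82.40535736083984)
[192 163  11  16  90] [195.9 170.8] z31 [0.6508 0.2016] ((196.43243408203125, 170.90541076660156), (9.370742797851562, 14.79590892791748), 9.462321281433105)
[290 173  10  15  80] [295.2 180. ] z31 [ 0.611  -0.1244] ((294.5, 180.0), (14.0, 9.0), 90.0)
[240 178  10  10  74] [244.8 183.1] z31 [0.6052 0.0406] ((244.5, 182.5), (9.0, 9.0), 0.0)
[186 210  11  16  87] [190.7 217.6] z31 [0.4962 0.2181] ((191.09999084472656, 217.7000274658203), (8.806466102600098, 14.760132789611816), 7.125016689300537)
[287 220  10  15  85] [292.1 227. ] z31 [ 0.4582 -0.1088] ((291.5, 227.0), (14.0, 9.0), 90.0)
dark [    0     0   286    68 12202] [112.9  26.6]
dark [285   0  33  35 547] [301.   12.6]
dark [ 318    0  194   52 6976] [432.4  21.7]
dark [ 41  68  54  30 824] [70.1 85.7]
dark [ 185  163  115   75 4394] [244.3 201.6]
dark [  0 181  14  49 564] [  5.3 204.1]
dark [  210   246   302   138 20845] [363.9 335.7]
```

The top view shows the plate around (245,200), yawed by a few degrees, with shims at (196,171), (295,180), (191,218) and (292,227). The bottle is at (141,218) and the box at (391,211). The scene view shows the far-left side at (280,270) and (328,245). I'll enlarge both views.

```bash
python3 - <<'E'
from h import *
a=cap('top')['pixels'][150:250,175:310];b=cap('scene')['pixels'][160:285,205:345]
a=cv2.resize(a,None,fx=5.8,fy=5.8,interpolation=cv2.INTER_CUBIC);b=cv2.resize(b,None,fx=4.6,fy=4.6,interpolation=cv2.INTER_CUBIC)
a=np.clip(a.astype(float)*1.6,0,255).astype(np.uint8)
cv2.imwrite('pics/a1.png',a[:,:,::-1]);cv2.imwrite('pics/b1.png',b[:,:,::-1])
E
```

```text
(no output)
```

View pics/a1.png

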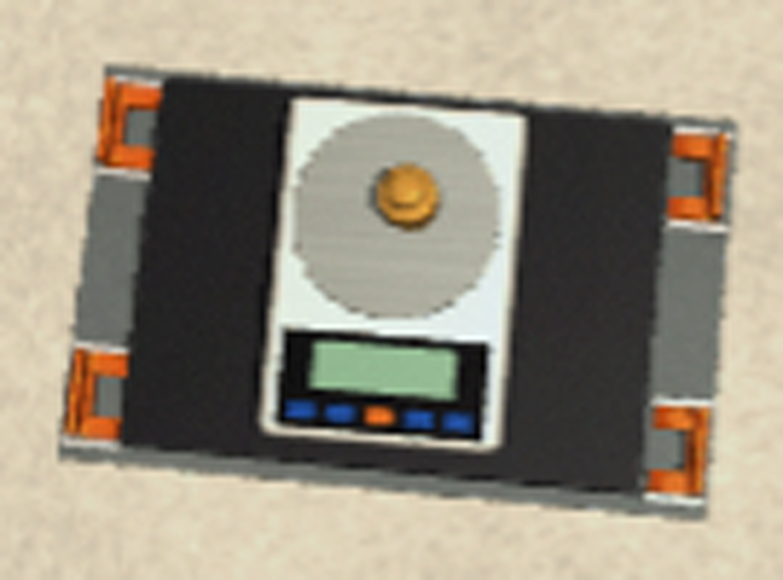

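View pics/b1.png

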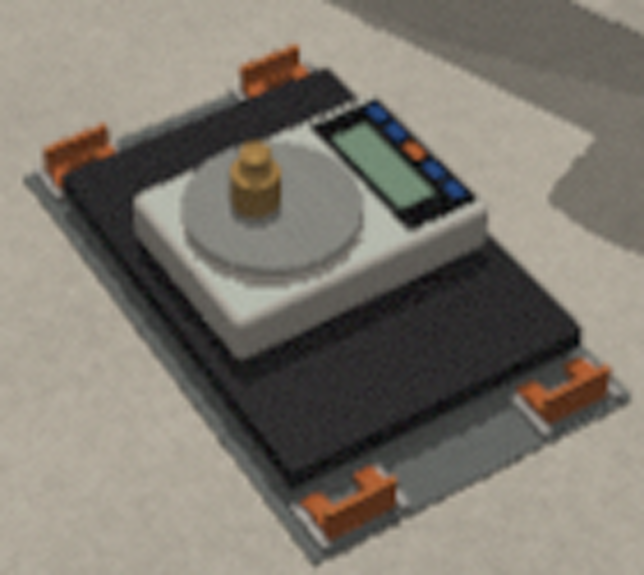

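The crops show the base corners clearly: in the top crop FL (107,67), FR (735,122), NR (706,516), NL (60,458), and in the scene crop FR (28,180), FL (318,563), NL (628,398). I'll cast rays from these to get the base pose.

```bash
python3 - <<'E'
from h import *
t=cap('top');s=cap('scene')
def fit(loc,W):
    L=np.array(loc);W=np.array(W);l0=L.mean(0);w0=W.mean(0)
    a=L-l0;b=W-w0;th=np.arctan2((a[:,0]*b[:,1]-a[:,1]*b[:,0]).sum(),(a*b).sum())
    R=np.array([[np.cos(th),-np.sin(th)],[np.sin(th),np.cos(th)]]);o=w0-R@l0
    print('o',o.round(4),'yaw',np.degrees(th).round(2),'res mm',((W-o-L@R.T)*1e3).round(1).tolist());return o,R
T=lambda x,y,z:on(t,175+(x+.5)/5.8-.5,150+(y+.5)/5.8-.5,z)
S=lambda x,y,z:on(s,205+(x+.5)/4.6-.5,160+(y+.5)/4.6-.5,z)
b=[(.115,.185),(.115,-.185),(-.115,-.185),(-.115,.185)]
fit(b,[T(107,67,.004),T(735,122,.004),T(706,516,.004),T(60,458,.004)])
fit([b[1],b[0],b[3]],[S(28,180,.004),S(318,563,.004),S(628,398,.004)])
p=[(.105,.145),(.105,-.145),(-.105,-.145),(-.105,.145)]
fit(p,[T(165,78,.034),T(672,122,.034),T(643,495,.034),T(122,445,.034)])
fit([p[0],p[1],p[3]],[S(292,468,.034),S(66,172,.034),S(580,328,.034)])
E
```

```text
o [0.5555 0.0471] yaw -6.55 res mm [[-0.4, -0.7], [-1.2, 1.2], [1.2, 0.5], [0.4, -1.0]]
o [0.5547 0.05  ] yaw -6.77 res mm [[-1.2, 3.2], [-1.7, -0.3], [3.0, -2.9]]
o [0.5546 0.0457] yaw -6.65 res mm [[-0.1, -0.1], [-0.0, 0.7], [-0.3, -0.2], [0.5, -0.5]]
o [0.5521 0.0475] yaw -7.38 res mm [[-1.7, -1.0], [-0.7, 2.8], [2.4, -1.8]]
```

```bash
cat >> h.py <<'E'
from scipy.spatial.transform import Rotation as Ro
O=np.array([.555,.0465]);YAW=-6.65
def rep(tgt=None):
    s=ctrl.state();w,x,y,z=s['eef_rot'];R=Ro.from_quat([x,y,z,w]).as_matrix()
    a=np.radians(YAW);B=np.array([[np.cos(a),-np.sin(a)],[np.sin(a),np.cos(a)]])
    print('t %.2f base xy mm'%s['time'],(1e3*B.T@(s['eef_pos'][:2]-O)).round(1),'z %.1f'%(1e3*s['eef_pos'][2]),'turn to do %.2f'%(np.degrees(np.arctan2(R[1,0],R[0,0]))-YAW),'tilt',R[:2,2].round(3),'F',s['force'].round(2),'w',round(float(s['gripper_width']),4))
    if tgt: 
        P=np.r_[O+B@np.array(tgt[:2])/1e3,tgt[2]/1e3];print('tool cm',(R.T@(P-s['eef_pos'])*100).round(2))
if __name__=='__main__':
    import sys;rep([float(v) for v in sys.argv[1:4]] or None)
E
python3 -m inch '[[[0,0,0],6.4],[[0,0,0],6.4],[[0,0,0],6.4],[[0,0,0],6.4],[[0,0,0],6.4],[[0,0,0],0]]' 1; python3 h.py -78 -120 100
```

```text
time: 0.85
eef_pos: [0.2916, -0.6084, 0.2306]
eef_rot: [-0.001, 0.998, -0.069, -0.0]
force: [0.6, 0.3, 0.0]
gripper_width: 0.0122
t 0.85 base xy mm [-185.8 -681. ] z 230.6 turn to do -1.27 tilt [-0.     0.001] F [0.62 0.33 0.04] w 0.0122
tool cm [  9.54 -56.31  13.12]
```

```bash
python3 -m inch '[[[0.6,-3.5,0],-1.3],[[0.6,-3.5,0],0],[[0.6,-3.5,0],0],[[0.6,-3.5,0],0],[[0.6,-3.5,0],0],[[0.6,-3.5,0],0],[[0.6,-3.5,0],0],[[0.6,-3.5,0],0],[[0.6,-3.5,0],0],[[0.6,-3.5,0],0],[[0.6,-3.5,0],0],[[0.6,-3.5,0],0],[[0.6,-3.5,0],0],[[0,0,0],0]]'; python3 h.py -78 -120 60
```

```text
time: 2.02
eef_pos: [0.4166, -0.1463, 0.2297]
eef_rot: [0.001, 0.999, -0.038, 0.002]
force: [0.2, 0.1, 0.0]
gripper_width: -0.0002
t 2.02 base xy mm [-115.1 -207.6] z 229.7 turn to do 2.24 tilt [ 0.005 -0.002] F [0.15 0.08 0.02] w -0.0002
tool cm [ 3.97 -8.63 16.98]
```

```bash
python3 -m inch '[[[1.3,-2.8,0],1.1],[[1.3,-2.8,0],1.1],[[1.3,-2.8,3],0],[[0,0,3.5],0],[[0,0,3.5],0],[[0,0,3.5],0],[[0,0,0],0],[[0,0,0],0]]'; python3 h.py -78 -120 45
```

```text
time: 2.68
eef_pos: [0.4711, -0.0659, 0.0984]
eef_rot: [0.005, 0.999, -0.045, 0.01]
force: [0.8, -0.3, 0.5]
gripper_width: -0.0004
t 2.68 base xy mm [ -70.3 -121.3] z 98.4 turn to do 1.50 tilt [ 0.021 -0.01 ] F [ 0.78 -0.32  0.48] w -0.0004
tool cm [-0.88 -0.2   5.32]
```

```bash
python3 -m inch '[[[-0.4,-0.1,1],0.8],[[-0.4,-0.1,1],0.7],[[0,0,1],0],[[0,0,1],0],[[0,0,0.8],0],[[0,0,0],0],[[0,0,0],0],[[0,0,0],0]]'; python3 h.py -78 -120 34
```

```text
time: 3.35
eef_pos: [0.4687, -0.067, 0.0536]
eef_rot: [0.007, 0.998, -0.059, 0.017]
force: [-0.1, 0.5, 2.0]
gripper_width: 0.0002
t 3.35 base xy mm [ -72.5 -122.7] z 53.6 turn to do -0.12 tilt [ 0.033 -0.015] F [-0.09  0.47  1.95] w 0.0002
tool cm [-0.61 -0.3   1.94]
```

```bash
python3 -m inch '[[[0,0,0],0],[[0,0,0],0],[[0,0,0],0]]'; python3 -c "
from h import *
print(ctrl.state()['joint_pos'].round(3))"; python3 h.py -78 -120 34
```

```text
time: 3.6
eef_pos: [0.4698, -0.0673, 0.0547]
eef_rot: [0.007, 0.998, -0.059, 0.018]
force: [0.2, 0.2, -0.2]
gripper_width: 0.0001
[-0.355  0.055  2.202 -0.004  0.846  1.336]
t 3.60 base xy mm [ -71.5 -122.9] z 54.7 turn to do -0.10 tilt [ 0.035 -0.016] F [ 0.19  0.22 -0.21] w 0.0001
tool cm [-0.73 -0.32  2.04]
```

```bash
python3 -m inch '[[[-0.3,-0.1,0.4],0],[[-0.3,-0.1,0.4],0],[[-0.1,-0.1,0.4],0],[[0,0,0.3],0],[[0,0,0],0],[[0,0,0],0]]'; python3 h.py -78 -120 34;  python3 -m inch '[[[0,0,0.15],0],[[0,0,0.15],0],[[0,0,0],0]]'; python3 h.py -78 -120 34
```

```text
time: 4.1
eef_pos: [0.4631, -0.0633, 0.0382]
eef_rot: [0.007, 0.998, -0.059, 0.018]
force: [0.1, 0.2, 0.2]
gripper_width: -0.0001
t 4.10 base xy mm [ -78.6 -119.7] z 38.2 turn to do -0.08 tilt [ 0.036 -0.016] F [0.08 0.17 0.25] w -0.0001
tool cm [0.04 0.03 0.42]
time: 4.35
eef_pos: [0.4633, -0.0633, 0.0348]
eef_rot: [0.007, 0.998, -0.059, 0.018]
force: [-0.9, -0.9, 0.3]
gripper_width: -0.0001
t 4.35 base xy mm [ -78.4 -119.7] z 34.8 turn to do -0.08 tilt [ 0.036 -0.016] F [-0.94 -0.95  0.29] w -0.0001
tool cm [0.04 0.03 0.09]
```

```bash
for i in 1 2; do python3 -m inch '[[[0,0,0.1],0],[[0,0,0],0]]' | sed -n '1,2p;4p'; done; python3 h.py
```

```text
time: 4.52
eef_pos: [0.4635, -0.0635, 0.034]
force: [-1.1, 0.4, 1.8]
time: 4.68
eef_pos: [0.4635, -0.0635, 0.0334]
force: [-1.2, 0.9, 2.4]
t 4.68 base xy mm [ -78.1 -119.8] z 33.4 turn to do -0.07 tilt [ 0.035 -0.016] F [-1.19  0.86  2.38] w -0.0003
```

```bash
for i in 1 2; do python3 -m inch '[[[0,0,0.1],0],[[0,0,0],0]]' | sed -n '1,2p;4p'; done; python3 h.py
```

```text
time: 4.85
eef_pos: [0.4634, -0.0635, 0.0327]
force: [-1.9, -0.4, 3.6]
time: 5.02
eef_pos: [0.4634, -0.0636, 0.032]
force: [-1.8, 0.6, 4.1]
t 5.02 base xy mm [ -78.3 -119.9] z 32.0 turn to do -0.05 tilt [ 0.034 -0.016] F [-1.81  0.58  4.09] w -0.0002
```

```bash
for i in 1 2 3; do python3 -m inch '[[[0,0,0.1],0],[[0,0,0],0]]' | sed -n '2p;4p'; done; python3 h.py
```

```text
eef_pos: [0.4633, -0.0636, 0.0311]
force: [-1.7, -0.5, 4.3]
eef_pos: [0.4632, -0.0636, 0.0302]
force: [-2.4, 0.2, 5.3]
eef_pos: [0.4631, -0.0637, 0.0295]
force: [-2.2, 0.9, 5.8]
t 5.52 base xy mm [ -78.5 -120.1] z 29.5 turn to do -0.02 tilt [ 0.032 -0.016] F [-2.16  0.9   5.79] w -0.0
```

Near-right gives: it sank about 4.5 mm at 5.8 N. I'll let go and move outside that shim.

```bash
python3 -m inch '[[[0,0,-0.5],0],[[0,0,-0.8],0],[[0,0,-1.2],0],[[0,0,-1],0],[[0,1.5,0],0],[[0,3,0],0],[[0,3,0],0],[[0,1.5,0],0],[[0,0,0],0],[[0,0,0],0]]'; python3 h.py -78 -210 16; python3 - <<'E'
from h import *
a=cap('top')['pixels'][150:270,175:335];b=cap('scene')['pixels'][130:250,190:350]
o=np.hstack([cv2.resize(i,None,fx=2.5,fy=5,interpolation=2) if 0 else cv2.resize(i,None,fx=2.5,fy=2.5,interpolation=2) for i in(a,b)])
cv2.imwrite('pics/c1.png',np.clip(o[:,:,::-1]*1.4,0,255).astype(np.uint8))
E
```

```text
time: 6.35
eef_pos: [0.4544, -0.1562, 0.0722]
eef_rot: [0.009, 0.998, -0.057, 0.023]
force: [0.5, 0.5, -0.8]
gripper_width: -0.0002
t 6.35 base xy mm [ -76.4 -213. ] z 72.2 turn to do 0.09 tilt [ 0.045 -0.021] F [ 0.5   0.49 -0.82] w -0.0002
tool cm [-0.42 -0.39  5.61]
```

View pics/c1.png

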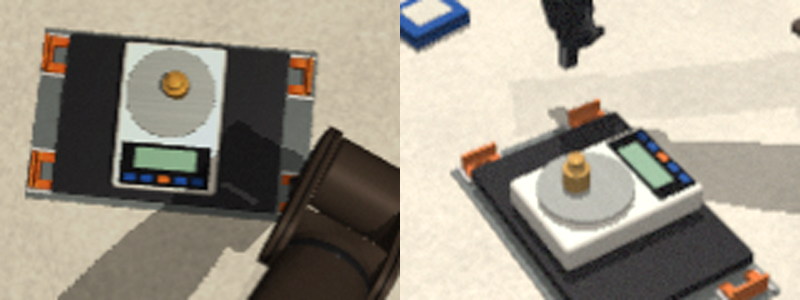

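The picture shows the plate unshifted and level, with the fingertips at (568,62) in the right half, outside the near-right shim at (585,113). I'll descend there next.

```bash
python3 -m inch '[[[-0.1,-0.1,1.2],0],[[-0.1,-0.1,1.2],0],[[0,0,1.2],0],[[0,0,1.0],0],[[0,0,0.6],0],[[0,0,0],0],[[0,0,0],0]]'; python3 h.py -78 -200 17
```

```text
time: 7.03
eef_pos: [0.4561, -0.1479, 0.0182]
eef_rot: [0.008, 0.998, -0.052, 0.023]
force: [0.7, 0.3, -0.0]
gripper_width: -0.0001
t 7.03 base xy mm [ -75.7 -204.5] z 18.2 turn to do 0.65 tilt [ 0.046 -0.019] F [ 0.72  0.28 -0.04] w -0.0001
tool cm [-0.23 -0.46  0.11]
```

```bash
python3 -m inch '[[[-0.1,-0.4,0],0.3],[[-0.1,-0.4,0],0.3],[[0,-0.4,0],0],[[0,-0.4,0],0],[[0,0,0],0]]'; python3 h.py -78 -165.5 18;python3 -m inch '[[[0,-0.4,0],0],[[0,-0.4,0],0],[[0,0,0],0]]'; python3 h.py -78 -165.5 18
```

```text
time: 7.45
eef_pos: [0.4568, -0.131, 0.0195]
eef_rot: [0.01, 0.998, -0.058, 0.025]
force: [-0.5, -1.3, -0.3]
gripper_width: 0.0003
t 7.45 base xy mm [ -77.  -187.7] z 19.5 turn to do 0.07 tilt [ 0.048 -0.022] F [-0.53 -1.29 -0.26] w 0.0003
tool cm [-0.1  -2.22  0.1 ]
time: 7.7
eef_pos: [0.4581, -0.1232, 0.0201]
eef_rot: [0.011, 0.998, -0.057, 0.025]
force: [-0.7, -1.5, 0.4]
gripper_width: -0.0003
t 7.70 base xy mm [ -76.6 -179.8] z 20.1 turn to do 0.12 tilt [ 0.049 -0.025] F [-0.72 -1.52  0.43] w -0.0003
tool cm [-0.15 -1.43  0.17]
```

```bash
for i in 1 2 3; do python3 -m inch '[[[0,-0.3,0.04],0],[[0,-0.2,0.04],0],[[0,0,0],0]]' >/dev/null; python3 h.py; done
```

```text
t 7.95 base xy mm [ -76.3 -174.7] z 20.0 turn to do 0.17 tilt [ 0.048 -0.025] F [-2.09 -1.29  1.25] w -0.0001
t 8.20 base xy mm [ -76.  -169.6] z 19.7 turn to do 0.18 tilt [ 0.048 -0.026] F [-0.44 -1.92  2.39] w 0.0
t 8.45 base xy mm [ -75.4 -164.3] z 19.0 turn to do 0.17 tilt [ 0.05  -0.026] F [-1.5  -2.44  1.93] w -0.0002
```

```bash
for i in 1 2 3; do python3 -m inch '[[[0,-0.25,0.02],0],[[0,0,0],0]]' >/dev/null; python3 h.py; done
```

```text
t 8.62 base xy mm [ -75.2 -162.7] z 18.9 turn to do 0.28 tilt [ 0.05  -0.029] F [-3.58 -4.33  2.12] w 0.0003
t 8.78 base xy mm [ -75.1 -162.9] z 19.0 turn to do 0.54 tilt [ 0.048 -0.036] F [-1.7  -2.65  1.43] w 0.0001
t 8.95 base xy mm [ -75.1 -163. ] z 19.1 turn to do 0.72 tilt [ 0.047 -0.042] F [-1.67 -0.99  2.05] w -0.0002
```

```bash
python3 -m inch '[[[0,-0.7,0],0]]' ; python3 h.py; python3 -m inch '[[[0,0.6,0],0],[[0,1.2,0],0],[[0,1.5,-0.6],0],[[0,0.5,-2],0],[[0,0,-2.5],0],[[0,0,-2.5],0],[[0,0,0],0]]' >/dev/null; python3 h.py; python3 - <<'E'
from h import *
b=cap('scene')['pixels'][150:290,190:350]
cv2.imwrite('pics/d1.png',cv2.resize(b,None,fx=4.2,fy=4.2,interpolation=2)[:,:,::-1])
E
```

```text
time: 9.03
eef_pos: [0.4622, -0.1046, 0.0193]
eef_rot: [0.026, 0.998, -0.049, 0.025]
force: [-12.2, -41.8, -2.1]
gripper_width: 0.0001
t 9.03 base xy mm [ -74.7 -160.9] z 19.3 turn to do 1.14 tilt [ 0.046 -0.053] F [-12.19 -41.75  -2.12] w 0.0001
t 9.62 base xy mm [ -80.3 -193.8] z 94.9 turn to do 0.82 tilt [ 0.043 -0.045] F [ 0.77 -0.29  0.32] w 0.0001
```

View pics/d1.png

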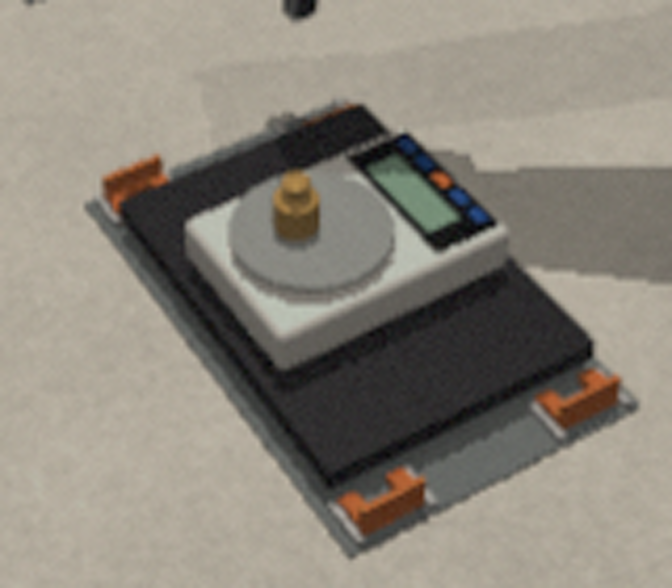

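The near-right tab, seen at about (330,112), now lies at the plate's edge. The other shims and the plate haven't moved. Next I'll go back over the corner.

```bash
python3 -m inch '[[[0,-1.5,0],0.4],[[0,-2.5,0],0.4],[[0,-2.2,0.8],0],[[0,-0.6,1],0],[[0,0,1],0],[[0,0,0],0],[[0,0,0],0]]' >/dev/null; python3 h.py -78 -120 38
```

```text
t 10.25 base xy mm [ -84.7 -121.1] z 52.9 turn to do -0.19 tilt [ 0.033 -0.036] F [ 0.57  0.16 -0.01] w 0.0004
tool cm [ 0.62 -0.16  1.51]
```

```bash
python3 -m inch '[[[0.3,-0.1,0.5],0],[[0.3,-0.1,0.5],0],[[0,0,0.4],0],[[0,0,0],0]]' >/dev/null; python3 h.py -78 -120 34;  for i in 1 2 3 4; do python3 -m inch '[[[0,0,0.12],0],[[0,0,0],0]]' >/dev/null; python3 h.py; done
```

```text
t 10.58 base xy mm [ -77.5 -121.5] z 37.0 turn to do -0.39 tilt [ 0.032 -0.035] F [-0.12  0.31 -0.46] w 0.0
tool cm [-0.06 -0.16  0.29]
t 10.75 base xy mm [ -77.1 -122.2] z 35.7 turn to do -0.44 tilt [ 0.032 -0.036] F [-0.12  0.25  0.76] w 0.0002
t 10.92 base xy mm [ -76.6 -122.6] z 34.8 turn to do -0.46 tilt [ 0.033 -0.036] F [-0.26  0.34  0.34] w -0.0002
t 11.08 base xy mm [ -76.2 -122.7] z 34.2 turn to do -0.47 tilt [ 0.033 -0.036] F [-1.14  0.09  0.65] w -0.0002
t 11.25 base xy mm [ -76.1 -122.7] z 34.0 turn to do -0.45 tilt [ 0.033 -0.036] F [-1.36  0.5   3.42] w -0.0001
```

```bash
for i in 1 2 3; do python3 -m inch '[[[0,0,0.2],0],[[0,0,0.1],0]]' >/dev/null; python3 h.py; done
```

```text
t 11.42 base xy mm [ -75.9 -122.7] z 33.6 turn to do -0.41 tilt [ 0.029 -0.035] F [-5.22  1.65 10.18] w -0.0002
t 11.58 base xy mm [ -75.9 -122.7] z 33.6 turn to do -0.36 tilt [ 0.025 -0.035] F [-4.25  1.81  5.83] w -0.0
t 11.75 base xy mm [ -75.9 -122.7] z 33.6 turn to do -0.31 tilt [ 0.021 -0.034] F [-3.83  1.13  6.6 ] w 0.0002
```

The corner now holds at 33.6 mm under 6–10 N. I'll retreat and check.

```bash
python3 -m inch '[[[0,0,-0.6],0],[[0,0,-1.5],0],[[0,0,-3],0],[[0,0,-3.5],0],[[0,0,-3.5],0],[[0,2,-3],0],[[0,3.8,0],0],[[0,3.8,0],0],[[0,3.8,0],0],[[0,3.8,0],0],[[0,3.8,0],0],[[0,3.8,0],0],[[0,2,0],0],[[0,0,0],0],[[0,0,0],0],[[0,0,0],0]]' >/dev/null; python3 h.py; python3 - <<'E'
from h import *
c=cap('top');b=cap('scene')['pixels'][150:290,190:350];a=c['pixels'][145:255,170:310]
m=cv2.inRange(cv2.cvtColor(c['pixels'],cv2.COLOR_RGB2HSV),(3,120,90),(22,255,255))
n,l,s,ce=cv2.connectedComponentsWithStats(m);print([(s[i,4],ce[i].round(1).tolist()) for i in range(1,n) if s[i,4]>15])
o=np.hstack([cv2.resize(i,(400,330),interpolation=2) for i in(a,b)])
cv2.imwrite('pics/e1.png',o[:,:,::-1])
E
```

```text
t 13.08 base xy mm [ -80.3 -398.1] z 203.8 turn to do -0.03 tilt [ 0.034 -0.045] F [0.73 0.31 0.68] w 0.0001
[(np.int32(2487), [210.5, 79.5]), (np.int32(100), [195.9, 170.8]), (np.int32(83), [295.1, 180.0]), (np.int32(77), [244.7, 183.0]), (np.int32(94), [190.5, 217.5])]
```

View pics/e1.png

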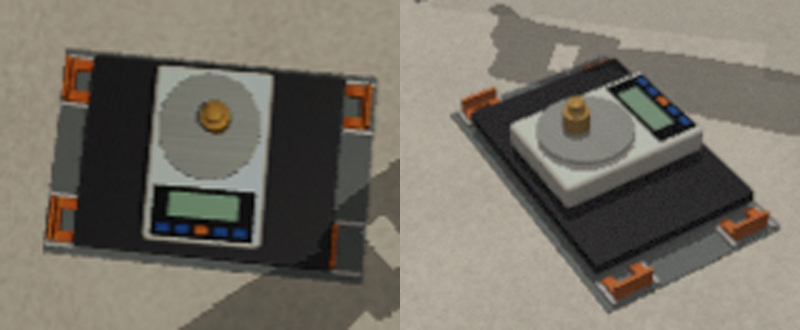

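The near-right tab at (333,245) lies against the plate's edge. The other shims and the weight are within 0.2 px of where they started, and the arm is clear. I'm handing in.

```bash
python3 -c "
from h import *
print(ctrl.hand_in())"
```

```text
the job is handed in; nothing more can be done
None
```

The near-right corner was the soft one. I pushed its shim home, pressed the corner again to show it holds, and handed in at about 13 s with the arm clear; no verdict is reported.

- **Finding it:** I pressed near-right first, and it sank to about 29.5 mm at 5.8 N. I did not press the other three corners.
- **Shim:** the fingers stopped against a hard stop. The last shove to confirm this briefly read about 44 N at the wrist, well under the 120 N limit. The pictures show the tab flat against the plate's edge.
- **Second press:** the fingers stayed at 33.6 mm under 6 to 10 N, so the corner no longer gives.
- **Last checks:** in the final top picture the other three shims and the weight are within 0.2 px (under 1 mm) of where they started. The plate and balance look unmoved; I did not measure them, and I did not re-check the bottle or slide box.
- **Disagreements:** the two cameras differed by 2 to 3 mm on the plate's position, so I used the top view. The tool picked up about 3° of tilt, which did no harm.

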